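Reset the heater's cut-out behind its swivel cover

TASK

The heater has cut out: swing the flat steel cover on the sloping control box sideways about its screw until the port is wholly clear, feel for the reset button inside and press it gently fully down for a good second. Then let it come up and swing the cover back fully shut against its stop; leave the glassware and vials where they stand.

Things in the scene. Friction and masses are not known exactly. Their poses are not given: they have to be found in the camera images.
- port (a point): Centre of the mouth of the reset port: a round hole 50 mm across, 30 mm deep, in the middle of the sloping face (240 x 190 mm) of a grey and white control box fixed on a stand; mouth 118 mm above the table. z axis: straight out of the face (35 degrees from vertical); y: down the slope; x: level along the face, away from the robot (within 0.3 rad). A small round plate elsewhere on the face is a fixed blank.
- rod_end (a point): Free end of a fixed level steel rod, 10 mm thick, 125 mm higher than the port's mouth. From here it runs over the port (5 mm to the uphill side of its centre) along the port's x axis, 225 mm to a thin upright 410 mm tall. A tool coming straight down to the port hits it; one square to the face has 70 mm from its centre line to the rod.
- pivot (a point): Pivot screw of the cover, 50 mm from the port's centre on the port's -x side; this point is 5 mm above the face, on the pivot axis, which is square to the face.
- stud (a point): Half-way up the cover's plain round steel stud: 12 mm across, 26 mm tall, standing square to the face on the cover's far end, 68 mm from the pivot axis; this point is 18 mm above the face, the stud's top 31 mm, the cover's upper side 5 mm. z axis: out of the face; x: from the pivot to the stud.
- cover (a joint): Angle (rad) of the flat steel cover (disc 58 mm across, 4 mm thick, with an arm to the pivot): 0 shut against its stop, disc over the port; grows as the stud swings down the slope (anticlockwise seen from in front of the face); other stop at 1.75; port wholly clear from 1.15. Starts shut or ajar, to 0.4. Stiff (3 N at the stud), stays where it is left.
- button (a joint): Travel (m) of the black reset button, 26 mm across, on the port's centre line, pressed square to the face: 0 out, 0.008 fully down. Sprung: 1.6 N at first, 8 N fully down; comes back by itself. How deep it sits differs from box to box: its top is 4 to 14 mm below the port's mouth, so it must be felt for.
- vial_a_mid (a point): small amber glass vial with black cap, 26 mm across, 62 mm tall; bystander standing on the table, point half-way up its axis
- vial_b_mid (a point): second vial, same kind as vial_a; bystander standing on the table, point half-way up its axis
- flask_mid (a point): conical glass flask, 76 mm across at the foot, 110 mm tall; bystander standing on the table, point half-way up its axis
- media_bottle_mid (a point): clear bottle with a screw cap, 86 mm across, 180 mm tall; bystander standing on the table, point half-way up its axis
- cylinder_mid (a point): slender measuring cylinder on a foot, 66 mm across at the foot, 200 mm tall; bystander standing on the table, point half-way up its axis
- jar_mid (a point): clear jar with dark lid, 68 mm across, 90 mm tall; bystander standing on the table, point half-way up its axis

How it is judged:
On the way, in this order (a step that is already met when the one before it is completed fails the run):
1. the cover is swung wholly clear of the port (value of joint cover above 1.15 rad), for 0.2 s.
2. the reset button is held down (at least 6 of its 8 mm) with the port uncovered (value of joint button above 0.006 m and value of joint cover above 1 rad), for 0.7 s.
At the end, for the whole second after the job is handed in: The cover is back within 0.08 rad of fully shut and at rest, and the button is up again (less than 2 mm down) (value of joint cover below 0.08 rad and value of joint button below 0.002 m and velocity of joint cover between -0.05 and 0.05 rad/s); the robot touches nothing.
It fails at once if the button is pressed with more than 40 N (contact force between button and anything else above 40 N).
It fails at once if a bystander is moved by more than 30 mm (distance of any of vial_a_mid, vial_b_mid, flask_mid, media_bottle_mid, cylinder_mid, jar_mid from where it was at the start of the episode above 0.03 m).
It also fails if it takes over 67 s, if anything falls off the work surface, if the arm or the gripper's body presses on something with over 40 N, if the wrist force passes 120 N, or if a joint passes its speed limit or range.

ROBOT

A 6-joint arm with a two-finger parallel gripper is mounted at the origin on the work surface. World frame = base frame: x ahead of the robot, y to its left, z up, the work surface at z = 0. Lengths are in m, angles in rad, forces in N, time in s.
With the tool pointing down it reaches from about 0.35 to 0.775 m from the base axis. Payload 7.3 kg.
Tool frame: the origin (TCP) lies at the very end of the fingers, on their centre line; the grasp point (between the pads) lies 19 mm behind it (pinch_z is the distance from the TCP to the grasp point, in m); z points along the fingers, y is the line along which they close (so a half turn about z gives the same grasp; the last joint's range is limited). The gripper opens to 92 mm and grips with 3 to 60 N. Pads are 19 mm wide; open, the fingers measure 130 mm over their backs; the gripper's body (75 mm by 190 mm) begins 47 mm behind the grasp point.
Start: joints at [1.089, 0.342, 1.524, -0, 1.275, -0.146], TCP at [0.173, 0.496, 0.227] pointing down, gripper open.
Joint ranges: [-2.53, 2.53], [-0.77, 2.02], [0.04, 2.7], [-1, 4.14], [0.28, 2.66], [-3.11, 3.11]. Speed limits (rad/s): [2.57, 2.57, 3.14, 3.14, 3.14, 3.14].

INTERFACE

Orientations are given as [roll, pitch, yaw] about the fixed x, y, z axes, in that order (R = Rz(yaw) Ry(pitch) Rx(roll)).
In Python, from cell import * gives the robot as it stands.
- The arm moves only by the tool arm_command, never from a script. Its arguments are lists of equal length, an entry for each row: "fingers": the gripper command: -1 is fully open, 1 is shut, values between are in proportion; "travel": the shift along the tool's x, y, z in m, a list of three; "dr": the turn, a rotation vector about the tool's x, y, z in degrees, a list of three. In form: {"fingers": [fingers, ...], "travel": [[x, y, z], ...], "dr": [[wx, wy, wz], ...]}. A call has 1 to 8 rows; each row is the pose to reach, as a shift and turn from the pose commanded when the call began, along the tool's axes at that moment; what a row does not reach only later rows make up. A row lasts 1/12 s, in which the tool goes at most 41.7 mm and 7.16 degrees, less where a joint would pass 70% of its speed; a pose out of reach is approached as far as the arm can. A call with a gripper value outside its range is refused whole. The fingers move at their own pace and stop on an object; "squeeze" is the grip in N (left out, the last holds). Time passes only in rows, so rows that repeat a pose let the fingers close. It gives the time, the measured TCP pose, the force, the opening and the grip force at its end, in the units of the state.
- observe(): the state, without advancing time (a new reading comes with each control period).
- read_camera(name): name is "scene" or "side" or "wrist"; returns a dict with "color" (420x560x3 uint8, blue, green, red), "z_map" (420x560 float32, m along the optical axis (not along the pixel's ray), 0 where there is no reading), "fx", "fy", "cx", "cy" (pixels), "k1" (the pictures are not rectified: a ray, as slopes to the right and down, at radius r is drawn at 1 + k1 r^2 times it, then the intrinsics apply), "R" (3x3) and "t" (3): a world point X has camera coordinates R X + t. Camera axes: x right, y down, z forward; pixel columns grow to the right and rows downward; lengths in m; the calibration is good to about 2 mm. A picture is of the moment at which its call begins.
- hand_in(): hands the job in; it is judged then, once.
The state is a dict: "time": time; "qpos": joint angles; "qvel": joint speeds; "joint_efforts": joint torques, N m; "tool_pos": TCP position; "tool_rot": TCP orientation; "contact_force": force on the tool from outside, world axes, zero at the start; "torque": the same for the moment, N m; "opening": finger opening in m; "grip_force": force on a finger pad.
Only numpy, scipy, OpenCV 4.12 (cv2) and the standard library are available. Lean on these libraries where they do the work, as an engineer would, in place of code of your own. Each camera call takes 0.05 s, during which the arm holds its last target. There are 200 camera calls.

## Working session

There is one attempt and no reset: what is moved stays moved. The work goes in short steps, Python scripts to look and compute and a tool call to move; the robot and the scene stay as the last step left them, time stands still between calls to the robot, and variables do not carry over. Pictures are saved under pics/ and viewed, at most 10 in all, crops included, and the job is handed in when it is done.

Besides the shell and the picture viewer there is one more tool, called as a command line: name --argument value ..., lists and objects as JSON in quotes. arm_command: Moves the arm, as the interface text tells. Its arguments: {"type":"object","properties":{"fingers":{"type":"array","items":{"type":"number"}},"travel":{"type":"array","items":{"type":"array","items":{"type":"number"}}},"dr":{"type":"array","items":{"type":"array","items":{"type":"number"}}},"squeeze":{"type":"number"}},"required":["fingers","travel","dr"]}

```bash
mkdir -p pics; ls
cat > h.py <<'E'
from cell import *
import numpy as np, cv2
from scipy.spatial.transform import Rotation as Ro
def cam(n):
    c=read_camera(n); np.savez(''+n+'.npz',**c); return c
def pts(c):
    h,w=c['z_map'].shape; u,v=np.meshgrid(np.arange(w),np.arange(h))
    K=np.array([[c['fx'],0,c['cx']],[0,c['fy'],c['cy']],[0,0,1.]])
    p=cv2.undistortPoints(np.stack([u,v],-1).reshape(-1,1,2).astype(float),K,np.array([float(c['k1']),0,0,0])).reshape(h,w,2)
    z=c['z_map']; P=np.dstack([p*z[...,None],z])
    return (P-c['t'])@c['R']   # R^T (P-t)
def proj(c,X):
    K=np.array([[c['fx'],0,c['cx']],[0,c['fy'],c['cy']],[0,0,1.]])
    return cv2.projectPoints(np.atleast_2d(X).astype(float),cv2.Rodrigues(np.array(c['R'],float))[0],np.array(c['t'],float),K,np.array([float(c['k1']),0,0,0]))[0][:,0]
E
python3 - <<'E'
from h import *
s=observe();print(s)
a=cam('scene');b=cam('side');c=cam('wrist')
cv2.imwrite('pics/a.png',a['color']);cv2.imwrite('pics/b.png',b['color']);cv2.imwrite('pics/c.png',c['color'])
for x in (a,b,c): print(x['fx'],x['k1'],-np.array(x['R']).T@x['t'])
E
```

```text
pics
{'time': 0.0, 'qpos': array([ 1.08899207e+00,  3.42752327e-01,  1.52497196e+00, -2.13338775e-05,
        1.27540243e+00, -1.45980821e-01]), 'qvel': array([ 0.00011169,  0.00070477, -0.00262786, -0.00125109,  0.00090929,
        0.00018048]), 'joint_efforts': array([ 1.87548071e-04, -4.31235588e+01, -2.44223589e+01,  7.17162900e-02,
        5.60202822e-02, -9.17131229e-05]), 'tool_pos': array([0.17280575, 0.49533363, 0.22604532]), 'tool_rot': array([-3.14007194e+00, -2.02966136e-04,  2.80577529e+00]), 'contact_force': array([-1.08799383,  0.11868737, -0.23580232]), 'torque': array([ 0.0211311 ,  0.02029627, -0.03811739]), 'grip_force': 0.0, 'opening': 0.09183535386962012}
542.94588452425 -0.03246779485256448 [ 1.29933879 -0.51686996  1.06098393]
540.7944586152214 0.06294073269975464 [-0.2747211  -0.7644569   1.04231313]
316.7106959906798 -0.02827786982593191 [0.09690793 0.52252759 0.38484895]
```

View pics/a.png

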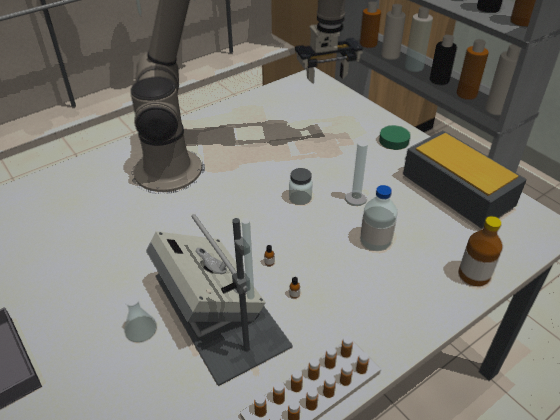

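View pics/b.png

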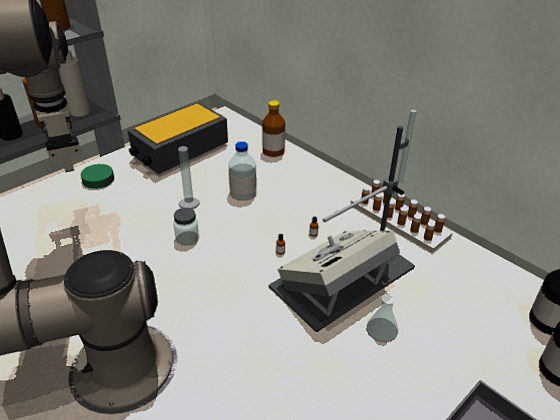

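Both views show the control box (scene about (205,275), side about (340,260)), with the rod over it. The bystanders stand around it: vials at (269,257) and (294,288), the flask at (138,320), and the jar, cylinder and bottle beyond. Next I'll enlarge the box and fit its face plane.

Run:
```python
from h import *
a=dict(np.load('scene.npz'));b=dict(np.load('side.npz'))
A=cv2.resize(a['color'][205:335,135:295],None,fx=4.5,fy=4.5,interpolation=cv2.INTER_CUBIC)
B=cv2.resize(b['color'][190:300,260:420],None,fx=5,fy=5,interpolation=cv2.INTER_CUBIC)
cv2.imwrite('pics/d.png',A);cv2.imwrite('pics/e.png',B)
Q=np.vstack([pts(a)[225:320,140:270].reshape(-1,3),pts(b)[225:300,270:410].reshape(-1,3)])
Q=Q[(Q[:,2]>.04)&(Q[:,2]<.2)]
rng=np.random.default_rng(0);best=0
for i in range(2000):
    p=Q[rng.choice(len(Q),3)];n=np.cross(p[1]-p[0],p[2]-p[0]);L=np.linalg.norm(n)
    if L<1e-5: continue
    n/=L; n*=np.sign(n[2])
    if abs(n[2]-np.cos(np.radians(35)))>.05: continue
    m=abs((Q-p[0])@n)<.003
    if m.sum()>best: best=m.sum();M=m;N=n
q=Q[M];c=q.mean(0);n=np.linalg.svd(q-c,full_matrices=False)[2][2];n*=np.sign(n[2])
print(best,len(Q),c,n,np.degrees(np.arccos(n[2])))
# face frame
h=n[:2]/np.linalg.norm(n[:2]); y=np.array([h[0]*n[2],h[1]*n[2],-np.hypot(n[0],n[1])]); x=np.cross(y,n)
print('x',x,'y',y)
uv=np.c_[(q-c)@x,(q-c)@y]; print(np.percentile(uv,[1,99],axis=0)); r=cv2.minAreaRect(uv.astype(np.float32));print(r)
for nm,cc in(('a',a),('b',b)):
    P=pts(cc)
    d=(P-c)@n; print(nm,np.median(d[(abs(d)<.006)&(P[...,2]>.05)]))
np.savez('face.npz',c=c,n=n,x=x,y=y)
```

```text
4882 11403 [ 0.52608833 -0.16699502  0.12844665] [0.05436225 0.57084956 0.81925303] 34.98991138188748
x [ 9.95496193e-01 -9.48015250e-02 -6.93889390e-18] y [ 0.07766644  0.81556327 -0.57343219]
[[-0.12097941 -0.07673298]
 [ 0.12037481  0.11266517]]
((0.025098226964473724, 0.018927976489067078), (0.2992709279060364, 0.20171962678432465), 0.2263084203004837)
a 0.00020860876442528126
b -0.0004768438008548673
```

View pics/d.png

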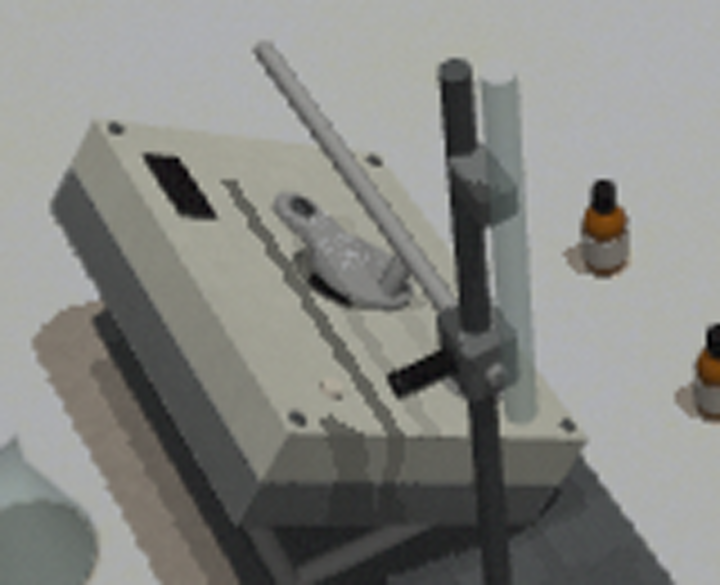

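View pics/e.png

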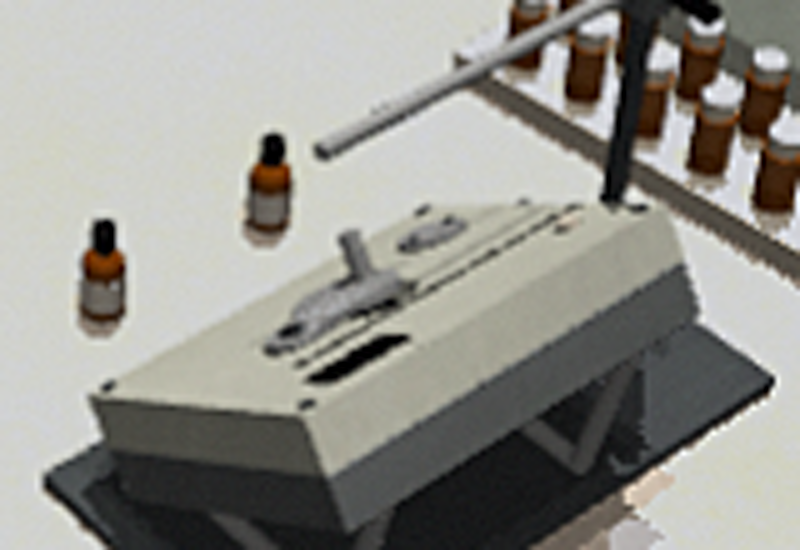

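```bash
cat >> h.py <<'E'
f=np.load('face.npz'); n,x,y=f['n'],f['x'],f['y']
port=f['c']+y*((f['c'][2]-.118)/-y[2])
F=np.column_stack([x,y,n])
def ray(c,u,v,h):
    """pixel -> face coords at height h above face"""
    K=np.array([[c['fx'],0,c['cx']],[0,c['fy'],c['cy']],[0,0,1.]])
    p=cv2.undistortPoints(np.array([[[u,v]]],float),K,np.array([float(c['k1']),0,0,0])).ravel()
    d=c['R'].T@np.array([p[0],p[1],1]);o=-c['R'].T@c['t']
    s=((port-o)@n+h)/(d@n); return np.round((o+s*d-port)@F*1000,1)
E
python3 - <<'E'
from h import *
a=dict(np.load('scene.npz'));b=dict(np.load('side.npz'))
print('port',port)
print('pivot',ray(a,202.1,251.2,5),ray(b,317.6,257.4,.005),ray(a,202.1,251.2,.005))
print('studtop side',ray(b,330,237.4,.031),'base',ray(b,260+358/5,190+278/5,.005))
print('studtop scene',ray(a,135+400/4.5,205+260/4.5,.031),'base',ray(a,135+388/4.5,205+290/4.5,.005))
# cloud above face
for nm,c,(r0,r1,c0,c1) in(('a',a,(235,285,185,240)),('b',b,(225,275,300,360))):
    P=(pts(c)[r0:r1,c0:c1].reshape(-1,3)-port)@F*1000
    m=(P[:,2]>2.5)&(P[:,2]<8)&(abs(P[:,1])<50)&(abs(P[:,0])<80); print(nm,'cover',m.sum(),P[m].mean(0),np.percentile(P[m],[2,98],axis=0).round(1).tolist())
    m=(P[:,2]>11)&(P[:,2]<40)&(abs(P[:,1])<60)&(abs(P[:,0])<60); print('stud',P[m].round(1).tolist()[:30])
# rod
rod=(pts(b)[170:225,315:400].reshape(-1,3)-port); w=(rod[:,2]>.1)&(rod[:,2]<.15)
r=rod[w]; print('rod',len(r),r.min(0),r.max(0)); print((r@F*1000).round()[::12].tolist())
X=proj(b,port); print(X,proj(a,port))
E
```

```text
port [ 0.52750324 -0.15213728  0.118     ]
pivot [ 7033.2 -6489.8  5000. ] [-57.3  -4.5   5. ] [-49.7   3.4   5. ]
studtop side [ 4.5  6.3 31. ] base [11.5 22.4  5. ]
studtop scene [24.1 12.1 31. ] base [15.6 24.1  5. ]
a cover 321 [-10.05634919   7.78894479   5.10946206] [[-57.7, -20.5, 2.6], [39.6, 37.9, 7.7]]
stud [[-40.7, -2.6, 12.1], [14.2, 15.4, 25.5], [16.3, 16.2, 27.2], [15.1, 16.2, 23.3], [17.6, 16.5, 25.4], [18.1, 18.8, 26.0], [10.3, 19.8, 16.6], [16.3, 16.6, 21.3], [16.8, 18.9, 22.0], [22.6, 15.9, 26.5], [15.6, 16.1, 17.7], [16.9, 17.6, 18.9], [18.6, 18.7, 20.5], [20.5, 19.7, 22.1], [19.9, 23.1, 21.9], [11.4, 19.2, 11.5], [15.8, 17.5, 15.0], [18.7, 17.4, 17.4], [18.3, 20.7, 17.4], [22.0, 19.8, 20.3], [20.0, 24.7, 19.1], [18.1, 14.1, 13.6], [16.9, 18.1, 12.9], [19.6, 18.2, 15.3], [20.7, 19.9, 16.3], [20.4, 23.1, 16.3], [19.2, 14.6, 11.6], [20.8, 18.6, 13.3], [20.1, 22.2, 13.0], [20.6, 24.6, 13.5]]
b cover 188 [-13.00456222  11.34916591   4.63371999] [[-64.0, -13.5, 2.7], [71.9, 44.3, 7.4]]
stud [[15.4, 28.7, 30.1], [13.1, 21.0, 31.0], [13.3, 17.0, 31.0], [8.6, 24.5, 30.2], 
[... 927 characters left out ...]
.0], [161.0, -86.0, 94.0], [132.0, -82.0, 102.0], [173.0, -78.0, 87.0], [132.0, -81.0, 100.0], [169.0, -81.0, 85.0], [127.0, -79.0, 99.0], [175.0, -77.0, 81.0], [123.0, -83.0, 98.0], [106.0, -73.0, 103.0], [172.0, -99.0, 75.0], [97.0, -74.0, 101.0], [96.0, -82.0, 98.0], [74.0, -78.0, 102.0], [78.0, -78.0, 98.0], [51.0, -81.0, 103.0], [51.0, -79.0, 101.0], [50.0, -79.0, 98.0], [47.0, -82.0, 97.0], [16.0, -79.0, 105.0], [22.0, -78.0, 100.0], [27.0, -78.0, 95.0], [-5.0, -81.0, 103.0], [-2.0, -79.0, 99.0], [-1.0, -80.0, 96.0], [-29.0, -79.0, 103.0], [-26.0, -76.0, 99.0], [-20.0, -74.0, 94.0], [-50.0, -77.0, 102.0], [-46.0, -81.0, 97.0]]
[[334.27664338 249.45158007]] [[209.15271493 266.14265083]]
```

```bash
cat >> h.py <<'E'
RT=np.column_stack([y,x,-n])
def plan(fx,fy,fz,R=RT,s=None):
    """TCP target in face coords (mm) -> travel, dr from present pose"""
    s=s or observe(); R0=Ro.from_euler('xyz',s['tool_rot']).as_matrix()
    W=port+F@np.array([fx,fy,fz])/1000
    print('t=%.2f'%s['time'],'world',W.round(3),'travel',(R0.T@(W-s['tool_pos'])).round(4).tolist(),'dr',Ro.from_matrix(R0.T@R).as_rotvec(degrees=True).round(2).tolist())
def here():
    s=observe(); print('t=%.2f'%s['time'],'face',((s['tool_pos']-port)@F*1000).round(1),'Fface',(s['contact_force']@F).round(1),'open',round(s['opening']*1000,1),'grip',s['grip_force'],'q',s['qpos'].round(2));
E
python3 - <<'E'
from h import *
a=dict(np.load('scene.npz'));b=dict(np.load('side.npz'))
A=pts(a);B=pts(b)
for k,p in dict(vialA=(269,257),vialB=(294,289),jar=(300,190),cyl=(360,170),bottle=(378,225),flask=(138,322)).items(): print(k,A[p[1],p[0]].round(3))
for k,p in dict(vial1=(281,245),vial2=(314,228),jar=(186,230),bottle=(242,180)).items(): print(k,B[p[1],p[0]].round(3))
here(); plan(15,20,150)
E
```

```text
vialA [0.527 0.018 0.037]
vialB [0.646 0.006 0.035]
jar [0.384 0.23  0.056]
cyl [0.472 0.372 0.116]
bottle [0.649 0.272 0.097]
flask [ 0.522 -0.344  0.053]
vial1 [0.507 0.017 0.033]
vial2 [0.623 0.001 0.037]
jar [0.34  0.223 0.057]
bottle [0.592 0.276 0.077]
t=0.15 face [-414.4  438.5  439.1] Fface [-0.4  0.4 -0.2] open 91.4 grip 0.0 q [ 1.09  0.34  1.52 -0.    1.28 -0.15]
t=0.15 world [ 0.552 -0.052  0.229] travel [-0.5384, -0.3915, -0.0028] dr [23.17, -29.58, 73.69]
```

arm_command --fingers '[0.1,0.1,0.1,0.1,0.1,0.1,0.1,0.1]' --travel '[[0,0,-0.035],[-0.03,-0.02,-0.06],[-0.06,-0.045,-0.08],[-0.1,-0.07,-0.08],[-0.13,-0.095,-0.08],[-0.165,-0.12,-0.08],[-0.2,-0.145,-0.08],[-0.23,-0.17,-0.08]]' --dr '[[0,0,0],[1,-1,5],[2,-2.5,10],[4,-5,15],[5.5,-7,20],[7,-9,25],[8.5,-11,30],[10,-13,35]]'

```text
time: 0.82
tool_pos: [0.3313, 0.2635, 0.3068]
tool_rot: [-3.043, 0.266, 2.2]
contact_force: [0.5, 1.0, 0.0]
opening: 0.0443
grip_force: 0.0
```

```bash
python3 -c "
from h import *
here(); plan(15,20,150)"
```

```text
t=0.82 face [-234.7  215.5  381.3] Fface [0.4 0.8 0.6] open 44.3 grip 0.0 q [ 0.68  0.18  1.55 -0.26  1.52  0.1 ]
t=0.82 world [ 0.552 -0.052  0.229] travel [-0.3508, 0.0103, 0.1758] dr [12.33, -16.94, 38.54]
```

arm_command --fingers '[0.1,0.1,0.1,0.1,0.1,0.1,0.1,0.1]' --travel '[[-0.035,0,0.01],[-0.07,0,0.02],[-0.105,0.002,0.03],[-0.14,0.004,0.045],[-0.175,0.005,0.06],[-0.21,0.006,0.08],[-0.245,0.007,0.1],[-0.28,0.008,0.12]]' --dr '[[1.5,-2,4.8],[3,-4,9.6],[4.6,-6.3,14.4],[6.2,-8.5,19.2],[7.7,-10.6,24],[9.2,-12.7,28.8],[10.8,-14.8,33.6],[12.3,-16.9,38.5]]'

```text
time: 1.48
tool_pos: [0.5066, 0.0181, 0.2633]
tool_rot: [-3.141, 0.61, 1.477]
contact_force: [1.3, 1.3, 0.4]
opening: 0.0415
grip_force: 0.0
```

```bash
python3 -c "
from h import *
here(); plan(15,20,130)"
```

```text
t=1.48 face [-36.9  53.9 215.1] Fface [1.2 0.9 1.1] open 41.5 grip 0.0 q [ 0.23  0.42  1.46 -0.58  1.49  0.44]
t=1.48 world [ 0.551 -0.063  0.213] travel [-0.034, 0.0518, 0.0851] dr [0.01, -0.03, 0.06]
```

arm_command --fingers '[0.1,0.1,0.1,0.1,0.1]' --travel '[[-0.01,0.015,0.025],[-0.02,0.03,0.05],[-0.034,0.052,0.085],[-0.034,0.052,0.085],[-0.034,0.052,0.085]]' --dr '[[0,0,0],[0,0,0],[0,0,0],[0,0,0],[0,0,0]]'

```text
time: 1.9
tool_pos: [0.5502, -0.0629, 0.2117]
tool_rot: [-3.135, 0.609, 1.481]
contact_force: [-0.3, -0.7, 0.9]
opening: 0.0413
grip_force: 0.0
```

```bash
python3 -c "
from h import *
c=cam('wrist'); I=c['color'].copy(); here(); plan(15,20,50)
P=[[0,0,0],[-50,0,5],[15,20,31],[15,20,5],[15,20,8]]
q=proj(c,[port+F@np.array(p)/1000 for p in P]);print(q.round(1).tolist())
for u in q: cv2.circle(I,(int(u[0]),int(u[1])),2,(0,0,255),-1)
cv2.imwrite('pics/f.png',cv2.resize(I,(800,600)))
"
```

```text
t=1.95 face [ 14.1  21.2 130.5] Fface [ 0.4 -0.2  0.2] open 41.4 grip 0.0 q [ 0.08  0.5   1.47 -0.62  1.34  0.37]
t=1.95 world [ 0.547 -0.109  0.147] travel [-0.0014, 0.001, 0.0805] dr [-0.07, -0.12, 0.24]
[[261.0, 221.4], [208.1, 222.9], [276.6, 211.5], [276.6, 203.0], [276.6, 203.9]]
```

View pics/f.png

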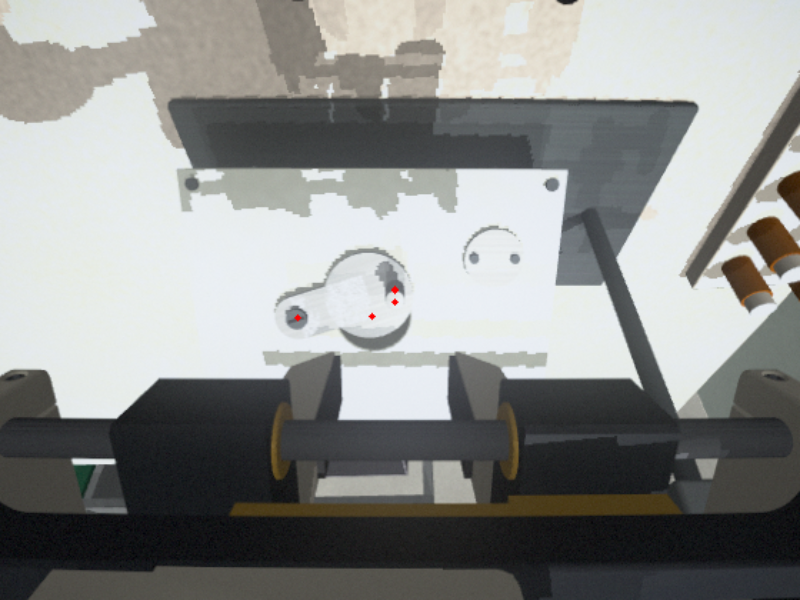

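The wrist view shows the cover (disc about (370,290), pivot (297,318)) with the port's dark crescent below it at (375,345). The projected pivot and port agree with the picture. I'll check the stud by depth.

```bash
python3 -c "
from h import *
c=dict(np.load('wrist.npz'))
P=(pts(c)-port)@F*1000
for lo,hi in((10,20),(20,27),(27,34)):
    m=(P[...,2]>lo)&(P[...,2]<hi)&(abs(P[...,0]-10)<50)&(abs(P[...,1]-15)<45);v,u=np.nonzero(m)
    print(lo,m.sum(),P[m].mean(0).round(1) if m.any() else '',P[m].min(0).round(1),P[m].max(0).round(1),u.min(),u.max(),v.min(),v.max())
m=(abs(P[...,2]-5)<1.5)&(abs(P[...,1])<60)&(P[...,0]>-70)&(P[...,0]<60);q=P[m][:,:2];print('cov',q.min(0),q.max(0),q.mean(0))
m=(P[...,2]<-3)&(P[...,2]>-40)&(np.hypot(P[...,0],P[...,1])<40);print('hole',m.sum(),P[m].min(0),P[m].max(0))
m=(abs(P[...,2])<2)&(np.hypot(P[...,0],P[...,1])<110);print('face z',np.median(P[m][:,2]))
"
```

```text
10 38 [14.4 26.5 14.6] [ 9.  23.7 10.1] [19.9 27.9 19.8] 270 282 197 203
20 30 [14.  26.4 23.3] [ 8.4 23.  20.8] [19.7 28.2 26.2] 269 282 199 206
27 164 [14.2 22.7 32.1] [ 8.5 16.1 27.1] [19.6 28.  33.9] 269 282 202 216
cov [-64.66117156 -26.52325648] [59.99565957 59.49101134] [-14.32253545  14.15745106]
hole 303 [-21.99860924 -24.20215444 -24.41124386] [24.30777116  0.14992331 -3.00109489]
face z 1.3114127865042091
```

arm_command --fingers '[0.1,0.1,0.1,0.1,0.1,0.1,0.1,0.1]' --travel '[[0,0,0.03],[0,0,0.06],[0,0,0.085],[0,0,0.1],[0,0,0.11],[0,0,0.12],[0,0,0.12],[0,0,0.12]]' --dr '[[0,0,0],[0,0,0],[0,0,0],[0,0,0],[0,0,0],[0,0,0],[0,0,0],[0,0,0]]'

```text
time: 2.62
tool_pos: [0.5448, -0.129, 0.1156]
tool_rot: [-3.141, 0.609, 1.481]
contact_force: [-0.1, 0.1, 0.6]
opening: 0.0416
grip_force: 0.0
```

arm_command --fingers '[0.6,0.8,1,1,1,1]' --squeeze 20 --travel '[[0,0,0],[0,0,0],[0,0,0],[0,0,0],[0,0,0],[0,0,0]]' --dr '[[0,0,0],[0,0,0],[0,0,0],[0,0,0],[0,0,0],[0,0,0]]'

```text
time: 3.12
tool_pos: [0.5438, -0.1293, 0.1152]
tool_rot: [-3.138, 0.609, 1.482]
contact_force: [-2.9, 1.7, 2.8]
opening: 0.0114
grip_force: 20.0
```

```bash
python3 -c "
from h import *
here()
for t in np.arange(.45,1.66,.15): print(t.round(2),(68*(np.cos(t)-np.cos(.33))/1000).round(4),(68*(np.sin(t)-np.sin(.33))/1000).round(4))"
```

```text
t=3.12 face [14.  21.5 11.6] Fface [-3.1 -0.5  3.1] open 11.4 grip 20.000899136066437 q [-0.04  0.59  1.62 -0.7   1.08  0.44]
0.45 -0.0031 0.0075
0.6 -0.0082 0.0164
0.75 -0.0146 0.0243
0.9 -0.0221 0.0312
1.05 -0.0305 0.0369
1.2 -0.0397 0.0413
1.35 -0.0494 0.0443
1.5 -0.0595 0.0458
1.65 -0.0697 0.0458
```

arm_command --fingers '[1,1,1,1,1,1,1,1]' --travel '[[0.004,-0.0015,0],[0.0075,-0.003,0],[0.012,-0.0055,0],[0.0165,-0.008,0],[0.0205,-0.0115,0],[0.0245,-0.0145,0],[0.028,-0.0185,0],[0.031,-0.022,0]]' --dr '[[0,0,0],[0,0,0],[0,0,0],[0,0,0],[0,0,0],[0,0,0],[0,0,0],[0,0,0]]'

```text
time: 3.78
tool_pos: [0.5271, -0.1009, 0.0968]
tool_rot: [3.137, 0.606, 1.481]
contact_force: [8.5, -1.1, -3.0]
opening: 0.0115
grip_force: 20.0
```

arm_command --fingers '[1,1,1,1,1,1,1,1]' --travel '[[0.003,-0.004,0],[0.006,-0.0085,0],[0.008,-0.013,0],[0.01,-0.0175,0],[0.0115,-0.0225,0],[0.013,-0.0275,0],[0.014,-0.034,0],[0.0145,-0.0375,0]]' --dr '[[0,0,0],[0,0,0],[0,0,0],[0,0,0],[0,0,0],[0,0,0],[0,0,0],[0,0,0]]'

```text
time: 4.45
tool_pos: [0.49, -0.0842, 0.0876]
tool_rot: [3.139, 0.603, 1.482]
contact_force: [6.9, 7.5, -4.7]
opening: 0.0111
grip_force: 20.0
```

```bash
python3 -c "
from h import *
here()"
```

```text
t=4.45 face [-43.8  70.   11.9] Fface [6.2 9.4 0.9] open 11.1 grip 19.988811314105988 q [ 0.04  0.57  1.79 -0.73  1.01  0.59]
```

arm_command --fingers '[0.5,0.2,0.1,0.1,0.1,0.1,0.1,0.1]' --travel '[[0,0,0],[0,0,0],[0,0,0],[0,0,0],[0,0,-0.01],[0,0,-0.03],[0,0,-0.06],[0,0,-0.09]]' --dr '[[0,0,0],[0,0,0],[0,0,0],[0,0,0],[0,0,0],[0,0,0],[0,0,0],[0,0,0]]'

```text
time: 5.12
tool_pos: [0.4927, -0.0351, 0.1639]
tool_rot: [-3.138, 0.608, 1.482]
contact_force: [0.7, -0.5, 0.5]
opening: 0.0416
grip_force: 0.0
```

arm_command --fingers '[1,1,1,1,1,1]' --travel '[[-0.03,0.015,0],[-0.06,0.03,0],[-0.07,0.044,0],[-0.07,0.044,0],[-0.07,0.044,0],[-0.07,0.044,0]]' --dr '[[0,0,0],[0,0,0],[0,0,0],[0,0,0],[0,0,0],[0,0,0]]'

```text
time: 5.62
tool_pos: [0.531, -0.0962, 0.2023]
tool_rot: [-3.138, 0.608, 1.482]
contact_force: [-0.0, -0.1, -0.2]
opening: 0.0057
grip_force: 0.0
```

```bash
python3 -c "
from h import *
c=cam('wrist'); here(); plan(0,0,20)
P=(pts(c)-port)@F*1000
m=(P[...,2]>15)&(P[...,2]<34)&(abs(P[...,0]+44)<25)&(abs(P[...,1]-68)<25);print('stud',m.sum(),P[m].min(0),P[m].max(0))
m=(P[...,2]<-2)&(P[...,2]>-40)&(np.hypot(P[...,0],P[...,1])<40);print('hole',m.sum(),P[m].min(0),P[m].max(0))
m=m&(np.hypot(P[...,0],P[...,1])<10);print('button',m.sum(),np.median(P[m],0))
m=(abs(P[...,2])<3)&(np.hypot(P[...,0],P[...,1])<110);print('face z',np.median(P[m][:,2]))
th=np.radians(np.arange(0,360,10)); ring=[port+F@np.array([25*np.cos(t),25*np.sin(t),0])/1000 for t in th]
I=c['color'].copy(); I=I[120:280,160:360]
I=cv2.resize(I,(800,640)[:2],interpolation=cv2.INTER_CUBIC)[:600]
for u in proj(c,ring): cv2.circle(I,(int((u[0]-160)*4),int((u[1]-120)*4)),2,(0,0,255),-1)
cv2.imwrite('pics/g.png',I)
"
```

```text
t=5.67 face [ -1.9  -2.3 101.1] Fface [ 0.5  0.6 -0.3] open 2.5 grip 0.0 q [ 0.02  0.47  1.56 -0.64  1.26  0.35]
t=5.67 world [ 0.529 -0.141  0.134] travel [0.0021, 0.0019, 0.0811] dr [-0.01, -0.14, 0.35]
stud 285 [-49.03823798  63.5347736   15.11982541] [-37.44332802  74.92488311  33.91154089]
hole 2469 [-25.51317907 -24.31665669 -30.60183198] [24.49897444 21.21802049 -2.02948629]
button 400 [-0.23638405  0.14848707 -3.92155187]
face z 1.4916574704546917
```

View pics/g.png

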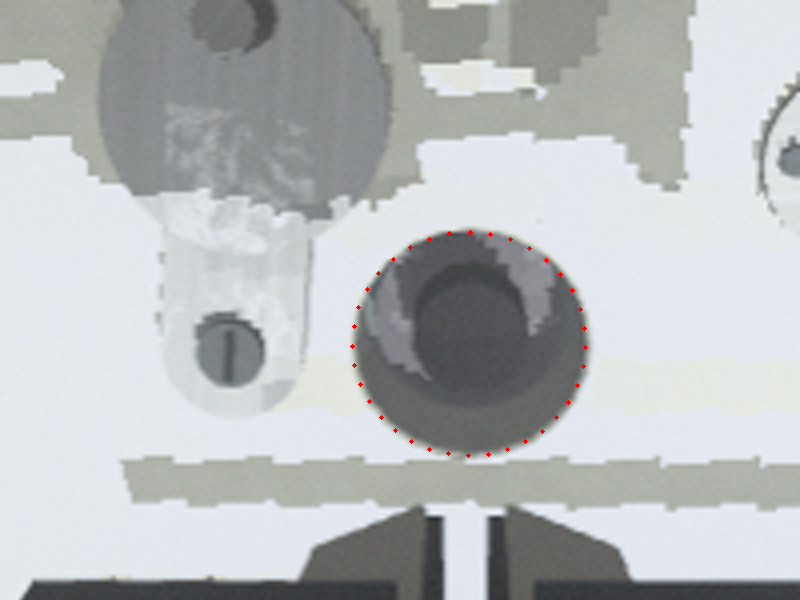

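The open port ring fits the picture (centre (470,343)), with the dark button inside, and the cover is well clear. Next I'll centre the closed fingers over the port and feel downward.

arm_command --fingers '[1,1,1,1,1,1]' --travel '[[0.002,0.002,0.03],[0.002,0.002,0.06],[0.002,0.002,0.08],[0.002,0.002,0.09],[0.002,0.002,0.09],[0.002,0.002,0.09]]' --dr '[[0,0,0],[0,0,0],[0,0,0],[0,0,0],[0,0,0],[0,0,0]]'

```text
time: 6.17
tool_pos: [0.5292, -0.1462, 0.128]
tool_rot: [-3.139, 0.609, 1.482]
contact_force: [0.8, 0.5, -0.1]
opening: 0.0004
grip_force: 0.0
```

```bash
python3 -c "
from h import *
here();plan(0,0,0)"
```

```text
t=6.17 face [ 1.2 -0.7 11.7] Fface [0.8 0.5 0.2] open 0.4 grip 0.0 q [-0.08  0.55  1.66 -0.71  1.07  0.41]
t=6.17 world [ 0.528 -0.152  0.118] travel [0.0007, -0.0012, 0.0117] dr [0.05, -0.12, 0.3]
```

arm_command --fingers '[1,1,1,1,1,1]' --travel '[[0.0005,-0.001,0.004],[0.0005,-0.001,0.007],[0.0005,-0.001,0.01],[0.0005,-0.001,0.013],[0.0005,-0.001,0.013],[0.0005,-0.001,0.013]]' --dr '[[0,0,0],[0,0,0],[0,0,0],[0,0,0],[0,0,0],[0,0,0]]'

```text
time: 6.67
tool_pos: [0.5277, -0.1536, 0.117]
tool_rot: [-3.14, 0.609, 1.482]
contact_force: [-0.0, 0.1, -0.7]
opening: 0.0009
grip_force: 0.0
```

arm_command --fingers '[1,1,1,1]' --travel '[[0,0,0.0015],[0,0,0.003],[0,0,0.003],[0,0,0.003]]' --dr '[[0,0,0],[0,0,0],[0,0,0],[0,0,0]]'

```text
time: 7.0
tool_pos: [0.5277, -0.1553, 0.1147]
tool_rot: [-3.14, 0.609, 1.481]
contact_force: [-0.2, 1.3, 1.1]
opening: 0.0004
grip_force: 0.8
```

```bash
python3 -c "
from h import *
here()"
```

```text
t=7.00 face [ 0.5 -0.6 -4.5] Fface [-0.3  0.4  1.6] open 0.4 grip 0.8116450442685164 q [-0.09  0.57  1.68 -0.73  1.03  0.43]
```

arm_command --fingers '[1,1,1,1]' --travel '[[0,0,0.0015],[0,0,0.003],[0,0,0.003],[0,0,0.003]]' --dr '[[0,0,0],[0,0,0],[0,0,0],[0,0,0]]'

```text
time: 7.33
tool_pos: [0.5276, -0.1569, 0.1122]
tool_rot: [-3.14, 0.609, 1.481]
contact_force: [0.5, 2.0, 3.1]
opening: -0.0001
grip_force: 2.0
```

```bash
python3 -c "
from h import *
here()"
```

```text
t=7.33 face [ 0.5 -0.6 -7.5] Fface [ 0.3 -0.1  3.7] open -0.1 grip 1.9863419469766086 q [-0.1   0.57  1.68 -0.73  1.02  0.43]
```

arm_command --fingers '[1,1,1,1,1]' --travel '[[0,0,0.0015],[0,0,0.003],[0,0,0.0045],[0,0,0.0045],[0,0,0.0045]]' --dr '[[0,0,0],[0,0,0],[0,0,0],[0,0,0],[0,0,0]]'

```text
time: 7.75
tool_pos: [0.5273, -0.1595, 0.1086]
tool_rot: [-3.14, 0.609, 1.481]
contact_force: [-0.4, 4.3, 5.8]
opening: 0.0005
grip_force: 3.7
```

```bash
python3 -c "
from h import *
here()"
```

```text
t=7.75 face [  0.5  -0.6 -11.9] Fface [-0.8  0.1  7.2] open 0.5 grip 3.740563479659613 q [-0.1   0.58  1.68 -0.74  1.02  0.43]
```

Travel is now about 7 mm at 7.2 N. I'll press 1.5 mm more to reach the stop and hold there.

arm_command --fingers '[1,1,1,1,1,1,1,1]' --travel '[[0,0,0.0005],[0,0,0.001],[0,0,0.0015],[0,0,0.0015],[0,0,0.0015],[0,0,0.0015],[0,0,0.0015],[0,0,0.0015]]' --dr '[[0,0,0],[0,0,0],[0,0,0],[0,0,0],[0,0,0],[0,0,0],[0,0,0],[0,0,0]]'

```text
time: 8.42
tool_pos: [0.5273, -0.1598, 0.1081]
tool_rot: [-3.141, 0.609, 1.481]
contact_force: [-1.9, 8.9, 12.5]
opening: 0.0003
grip_force: 7.3
```

```bash
python3 -c "
from h import *
here()"
```

```text
t=8.42 face [  0.6  -0.6 -12.5] Fface [-2.7 -0.1 15.2] open 0.3 grip 7.285903209121898 q [-0.1   0.58  1.69 -0.74  1.01  0.43]
```

It is on the stop at 15 N. Holding for over a second.

arm_command --fingers '[1,1,1,1,1,1,1,1]' --travel '[[0,0,0],[0,0,0],[0,0,0],[0,0,0],[0,0,0],[0,0,0],[0,0,0],[0,0,0]]' --dr '[[0,0,0],[0,0,0],[0,0,0],[0,0,0],[0,0,0],[0,0,0],[0,0,0],[0,0,0]]'

```text
time: 9.08
tool_pos: [0.5273, -0.1598, 0.1081]
tool_rot: [-3.141, 0.609, 1.481]
contact_force: [-1.4, 9.4, 11.8]
opening: 0.0005
grip_force: 7.3
```

arm_command --fingers '[1,1,1,1,1,1,1,1]' --travel '[[0,0,0],[0,0,0],[0,0,0],[0,0,0],[0,0,0],[0,0,0],[0,0,0],[0,0,0]]' --dr '[[0,0,0],[0,0,0],[0,0,0],[0,0,0],[0,0,0],[0,0,0],[0,0,0],[0,0,0]]'

```text
time: 9.75
tool_pos: [0.5274, -0.1598, 0.1081]
tool_rot: [-3.141, 0.609, 1.481]
contact_force: [-1.6, 8.6, 11.2]
opening: 0.0006
grip_force: 7.3
```

```bash
python3 -c "
from h import *
here()"
```

```text
t=9.75 face [  0.6  -0.6 -12.5] Fface [-2.4  0.5 14. ] open 0.6 grip 7.285842035198584 q [-0.1   0.58  1.69 -0.74  1.01  0.43]
```

arm_command --fingers '[1,1,1,1,1,1,1,1]' --travel '[[0,0,-0.003],[0,0,-0.008],[0,0,-0.014],[0,0,-0.025],[0,0,-0.05],[0,0,-0.075],[0,0,-0.085],[0,0,-0.085]]' --dr '[[0,0,0],[0,0,0],[0,0,0],[0,0,0],[0,0,0],[0,0,0],[0,0,0],[0,0,0]]'

```text
time: 10.42
tool_pos: [0.5328, -0.1109, 0.1789]
tool_rot: [3.139, 0.608, 1.48]
contact_force: [-1.0, 0.1, -0.0]
opening: 0.0004
grip_force: 0.0
```

```bash
python3 -c "
from h import *
here();plan(-43.3,69.2,75)"
```

```text
t=10.42 face [ 1.3 -0.9 73.7] Fface [-1.  0. -0.] open 0.4 grip 0.0 q [-0.01  0.5   1.59 -0.66  1.19  0.37]
t=10.42 world [ 0.494 -0.049  0.14 ] travel [0.0702, -0.0444, -0.0014] dr [0.32, -0.14, 0.21]
```

arm_command --fingers '[0.1,0.1,0.1,0.1,0.1,0.1]' --travel '[[0.03,-0.015,0],[0.05,-0.03,0],[0.07,-0.044,0],[0.07,-0.044,0],[0.07,-0.044,0],[0.07,-0.044,0]]' --dr '[[0,0,0],[0,0,0],[0,0,0],[0,0,0],[0,0,0],[0,0,0]]'

```text
time: 10.92
tool_pos: [0.4931, -0.0515, 0.1367]
tool_rot: [-3.139, 0.609, 1.482]
contact_force: [-1.2, 0.0, 0.3]
opening: 0.0358
grip_force: 0.0
```

```bash
python3 -c "
from h import *
here();plan(-43.3,69.2,11)"
```

```text
t=10.92 face [-43.8  68.7  70.9] Fface [-1.2 -0.2  0.2] open 35.8 grip 0.0 q [ 0.1   0.51  1.71 -0.66  1.15  0.54]
t=10.92 world [ 0.49  -0.085  0.087] travel [0.0004, 0.0004, 0.0599] dr [0.06, -0.1, 0.28]
```

arm_command --fingers '[0.1,0.1,0.1,0.1,0.1,0.1]' --travel '[[0,0,0.02],[0,0,0.035],[0,0,0.05],[0,0,0.06],[0,0,0.06],[0,0,0.06]]' --dr '[[0,0,0],[0,0,0],[0,0,0],[0,0,0],[0,0,0],[0,0,0]]'

```text
time: 11.42
tool_pos: [0.4898, -0.0857, 0.0877]
tool_rot: [-3.14, 0.609, 1.48]
contact_force: [-0.3, 0.7, 0.6]
opening: 0.0411
grip_force: 0.0
```

arm_command --fingers '[0.6,0.8,1,1,1,1]' --squeeze 20 --travel '[[0,0,0],[0,0,0],[0,0,0],[0,0,0],[0,0,0],[0,0,0]]' --dr '[[0,0,0],[0,0,0],[0,0,0],[0,0,0],[0,0,0],[0,0,0]]'

```text
time: 11.92
tool_pos: [0.4897, -0.0848, 0.088]
tool_rot: [-3.14, 0.609, 1.482]
contact_force: [-0.1, 1.5, 2.3]
opening: 0.0111
grip_force: 20.0
```

```bash
python3 -c "
from h import *
here()
for t in np.linspace(1.47,-.04,17)[1:]: print(t.round(2),'tool x',(68*(np.sin(t)-np.sin(1.47))/1000).round(4),'y',(68*(np.cos(t)-np.cos(1.47))/1000).round(4))"
```

```text
t=11.92 face [-44.   69.2  11.8] Fface [-0.3 -0.1  2.7] open 11.1 grip 20.000811517238617 q [ 0.04  0.57  1.78 -0.73  1.02  0.59]
1.38 tool x -0.0009 y 0.0063
1.28 tool x -0.0025 y 0.0126
1.19 tool x -0.0046 y 0.0186
1.09 tool x -0.0073 y 0.0245
1.0 tool x -0.0105 y 0.03
0.9 tool x -0.0142 y 0.0352
0.81 tool x -0.0184 y 0.0401
0.72 tool x -0.0231 y 0.0445
0.62 tool x -0.0281 y 0.0485
0.53 tool x -0.0335 y 0.052
0.43 tool x -0.0392 y 0.0549
0.34 tool x -0.0451 y 0.0573
0.24 tool x -0.0513 y 0.0592
0.15 tool x -0.0576 y 0.0604
0.05 tool x -0.064 y 0.0611
-0.04 tool x -0.0704 y 0.0611
```

arm_command --fingers '[1,1,1,1,1,1,1,1]' --travel '[[-0.001,0.0065,0],[-0.0025,0.0125,0],[-0.0045,0.0185,0],[-0.0075,0.0245,0],[-0.0105,0.03,0],[-0.014,0.035,0],[-0.0185,0.04,0],[-0.023,0.0445,0]]' --dr '[[0,0,0],[0,0,0],[0,0,0],[0,0,0],[0,0,0],[0,0,0],[0,0,0],[0,0,0]]'

```text
time: 12.58
tool_pos: [0.5313, -0.1071, 0.1002]
tool_rot: [-3.137, 0.607, 1.482]
contact_force: [-4.6, 6.3, 0.2]
opening: 0.0113
grip_force: 20.0
```

arm_command --fingers '[1,1,1,1,1,1,1,1]' --travel '[[-0.005,0.004,0],[-0.0105,0.0075,0],[-0.016,0.0105,0],[-0.022,0.013,0],[-0.028,0.0145,0],[-0.0345,0.016,0],[-0.041,0.0165,0],[-0.045,0.0165,0]]' --dr '[[0,0,0],[0,0,0],[0,0,0],[0,0,0],[0,0,0],[0,0,0],[0,0,0],[0,0,0]]'

```text
time: 13.25
tool_pos: [0.5453, -0.1455, 0.1259]
tool_rot: [-3.139, 0.607, 1.482]
contact_force: [-1.1, 5.3, -2.5]
opening: 0.0112
grip_force: 20.0
```

```bash
python3 -c "
from h import *
here()"
```

```text
t=13.25 face [17.1  2.2 11.3] Fface [-1.6  5.7  1. ] open 11.2 grip 20.000009536743164 q [-0.07  0.58  1.61 -0.7   1.08  0.4 ]
```

arm_command --fingers '[1,1,1,1,1]' --travel '[[-0.001,0,0],[-0.002,0,0],[-0.004,0,0],[-0.004,0,0],[-0.004,0,0]]' --dr '[[0,0,0],[0,0,0],[0,0,0],[0,0,0],[0,0,0]]'

```text
time: 13.67
tool_pos: [0.5451, -0.1491, 0.1285]
tool_rot: [-3.139, 0.608, 1.482]
contact_force: [-0.1, 4.9, -3.1]
opening: 0.0117
grip_force: 20.0
```

```bash
python3 -c "
from h import *
here()"
```

```text
t=13.67 face [17.2 -2.2 11.3] Fface [-0.6  5.8  0.3] open 11.7 grip 19.99981015920639 q [-0.08  0.58  1.61 -0.7   1.08  0.39]
```

arm_command --fingers '[1,1,1,1]' --travel '[[-0.001,0,0],[-0.003,0,0],[-0.003,0,0],[-0.003,0,0]]' --dr '[[0,0,0],[0,0,0],[0,0,0],[0,0,0]]'

```text
time: 14.0
tool_pos: [0.5451, -0.1496, 0.1288]
tool_rot: [-3.139, 0.604, 1.483]
contact_force: [1.5, 11.6, -8.1]
opening: 0.0114
grip_force: 20.0
```

```bash
python3 -c "
from h import *
here()"
```

```text
t=14.00 face [17.2 -2.7 11.2] Fface [ 0.4 14.3  0. ] open 11.4 grip 19.999280869960785 q [-0.08  0.57  1.61 -0.7   1.08  0.39]
```

The cover is against its stop (stalled, 14 N). Releasing and withdrawing.

arm_command --fingers '[1,0.5,0.1,0.1,0.1,0.1,0.1,0.1]' --travel '[[0.002,0,0],[0.002,0,0],[0.002,0,0],[0.002,0,0],[0.002,0,-0.01],[0.002,0,-0.03],[0.002,0,-0.06],[0.002,0,-0.09]]' --dr '[[0,0,0],[0,0,0],[0,0,0],[0,0,0],[0,0,0],[0,0,0],[0,0,0],[0,0,0]]'

```text
time: 14.67
tool_pos: [0.5495, -0.0987, 0.2046]
tool_rot: [-3.139, 0.609, 1.481]
contact_force: [-0.0, -1.0, -0.2]
opening: 0.0409
grip_force: 0.0
```

arm_command --fingers '[0.1,0.1,0.1,0.1]' --travel '[[0,0,-0.03],[0,0,-0.04],[0,0,-0.04],[0,0,-0.04]]' --dr '[[0,0,0],[0,0,0],[0,0,0],[0,0,0]]'

```text
time: 15.0
tool_pos: [0.5518, -0.0763, 0.2359]
tool_rot: [-3.14, 0.609, 1.482]
contact_force: [-0.5, -1.3, -0.3]
opening: 0.0413
grip_force: 0.0
```

```bash
python3 -c "
from h import *
c=cam('wrist'); here()
P=(pts(c)-port)@F*1000
m=(P[...,2]>10)&(P[...,2]<34)&(abs(P[...,0]-18)<25)&(abs(P[...,1])<25);print('stud',m.sum(),P[m].min(0),P[m].max(0))
cv2.imwrite('pics/i.png',cv2.resize(c['color'][120:280,160:360],(750,600),interpolation=cv2.INTER_CUBIC))
"
```

```text
t=15.05 face [ 16.6  -3.7 140.2] Fface [ 0.9 -0.2 -0.1] open 41.5 grip 0.0 q [ 0.05  0.48  1.45 -0.62  1.36  0.32]
stud 207 [11.49919532 -3.9844649  10.01477666] [23.40377033  7.2367445  33.75541182]
```

View pics/i.png

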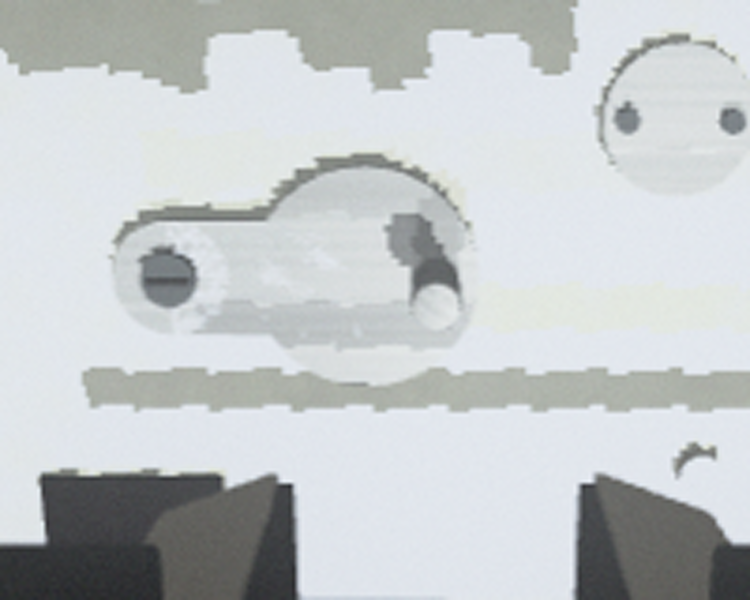

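The cover is level with the face: disc at (370,275), stud at (437,295), pivot (168,277), and the screw slot is level. The stud is about 1.6 mm off the shut line, or roughly 0.02 rad, and the robot touches nothing. Handing in.

```bash
python3 -c "
from h import *
print(hand_in())"
```

```text
the job is handed in; nothing more can be done
None
```

The job is handed in, with no verdict shown: I swung the cover clear (about 1.48 rad), held the button fully down for over a second at about 15 N, and swung the cover back shut against its stop (about 0.02 rad), touching none of the glassware or vials.

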